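# Find the hidden catch of the cheese-counter plinth and open its knife drawer

## Robot

A 6-joint arm with a two-finger parallel gripper is mounted at the origin on the work surface. World frame = base frame: x ahead of the robot, y to its left, z up, the work surface at z = 0. Lengths are in m, angles in rad, forces in N, time in s.
With the tool pointing down it reaches from about 0.3 to 0.875 m from the base axis. Payload 6.4 kg.
Tool frame: the origin (TCP) lies between the finger pads; the fingertips stand 11 mm ahead of it and the grasp point (between the pads) lies 8 mm behind it (ctrl.tcp_to_tips is the y of the fingertips in the tool frame, in m); y points along the fingers, x is the direction in which the jaws open and shut, and the axes are right-handed (so a half turn about y gives the same grasp; the last joint's range is limited). The gripper opens to 85 mm and grips with 20 to 120 N. Pads are 22 mm wide; open, the fingers measure 114 mm over their backs; the gripper's body (76 mm by 85 mm) begins 54 mm behind the grasp point. The pads swing forward as they close: fully open they stand 13 mm farther back than shut.
Start: joints at [1.139, 0.181, 1.607, -0, 1.354, -0.206], TCP at [0.129, 0.56, 0.209] pointing down, gripper open.
Joint ranges: [-2.99, 2.99], [-0.89, 2.07], [0.3, 2.58], [-1.14, 4.28], [0, 2.63], [-3.12, 3.12]. Speed limits (rad/s): [2.57, 2.57, 3.01, 3.14, 3.14, 3.14].

## Interface

Orientations are given as a unit quaternion [w, x, y, z].
In Python, from bench import ctrl gives the robot as it stands.
- The arm moves only by the tool apply_moves, never from a script. Its argument "plan" is text: rows parted by semicolons, each of 7 numbers parted by spaces: the shift along the tool's x, y, z each as a share of 0.05 m, from -1 to 1, then the turn, a rotation vector about the tool's x, y, z each as a share of 0.12 rad, from -1 to 1, then the opening, from 0 (shut) to 1 (fully open). In form: dx dy dz wx wy wz claw; .... A call has exactly 5 rows; each row shifts and turns the commanded pose from where the row before left it, along the tool's axes as they then stand; what a row does not reach is not made up. A row lasts 1/10 s, in which the tool goes at most 50 mm and 8.59 degrees, less where a joint would pass 70% of its speed; a pose out of reach is approached as far as the arm can. A call with a number of a shift or a turn outside -1 to 1 is refused whole. A call with a gripper value outside its range is refused whole. The fingers move at their own pace and stop on an object; the grip force is fixed at half the most. Time passes only in rows, so rows that do not move let the fingers close, or fill a call up. It gives the time, the measured TCP pose, the force and the opening at its end, in the units of the state.
- ctrl.get_obs(): the state, without advancing time (a new reading comes with each control period).
- ctrl.camera(name): name is "scene" or "side" or "wrist"; returns the picture (384x512x3 uint8, red, green, blue); there is no depth.
- ctrl.get_calibration(name): a dict with "intrinsics" (3x3 intrinsics, pixels), "k1" (the pictures are not rectified: a ray, as slopes to the right and down, at radius r is drawn at 1 + k1 r^2 times it, then the intrinsics apply), "R" (3x3) and "t" (3): a world point X has camera coordinates R X + t. Camera axes: x right, y down, z forward; pixel columns grow to the right and rows downward; lengths in m; the calibration is good to about 2 mm. A picture is of the moment at which its call begins: read the wrist's pose just before it. get_calibration takes no time and is no camera call; for the wrist camera it gives the pose at the moment of the call.
- ctrl.hand_in(): hands the job in, once; it reports no verdict.
Trained networks look in the newest picture that a camera, given by its name, has taken for a name from the list of things; names that differ only in an ending like _2 or _b are one class to them, and where a whole thing is asked for, a point or a joint stands for the part that bears it (a point fixed in the world has none). Each returns a list of dicts, best first, with "score" (0 to 1); they miss things now and then, are a little off and sometimes report something else, mostly with a low value. They report only what shows in the picture. A call takes as long as a camera call.
- ctrl.recognise(camera, target): "point" ([x, y, z] in m, in world coordinates, good to about 4 mm: the middle of the surface that is visible of it).
The state is a dict: "time_s": time; "q": joint angles; "dq": joint speeds; "joint_efforts": joint torques, N m; "eef_pos": TCP position; "eef_rot": TCP orientation; "wrist_force": force on the tool from outside, world axes, zero at the start; "torque": the same for the moment, N m; "opening": opening from 0.0 (shut) to 1.0 (fully open).
Only numpy, scipy, OpenCV 4.12 (cv2) and the standard library are available. Lean on these libraries where they do the work, as an engineer would, in place of code of your own. Each camera call takes 0.05 s, during which the arm holds its last target.

## Task

The knife drawer of the cheese display plinth is locked by a hidden catch. Feel gently along the floor of the groove on top of the plinth until the fingertips drop into the hidden finger well, press the catch down there so that the drawer springs out a little, then pull the drawer fully open by its front and let go. Do not press hard on the plinth, and leave the two cheeses and the sign on it where they stand.

Things in the scene. Friction and masses are not known exactly. Their poses are not given: they have to be found in the camera images.
- plinth: Low dark wooden display plinth, fixed, 270 (x) x 490 (y) x 100 mm high. Origin under its centre, on the counter; x points from the drawer side (towards the robot) to the back, y along its length, z up. A groove runs along y in its top, near the front (see groove_mid). It is delicate: the robot may never load plinth, groove and catch with more than 25 N.
- groove_mid (a point): Middle of the groove's grey metal floor; axes as the plinth's; at x = -97, y = 0, z = 88 mm of the plinth. The groove is 52 mm wide (x) and 200 mm long (y from -100 to +100 mm from here); its floor lies 12 mm below the plinth's top: a 12 mm wide rim on the drawer side, the deck behind, closed ends. This is not where the finger well is (see well_zone_end).
- catch (a joint): How far the hidden catch under the cover is pressed down, in m: 0 up, 0.006 at its stop. Its top is met 7 mm below the groove's floor; it takes about 5 N (cover included) to start moving and about 10 N at the stop; at about 0.0045 it lets go of the drawer. It springs back when let go.
- drawer (a joint): How far the drawer is out, in m: 0 shut (locked), 0.13 at its stop; slides to the plinth's -x. Once the catch lets go, a spring pushes it out by itself to about 0.062, where it stays; from there it slides with 1 to 3 N and stays where it is left. It cannot be pulled before.
- front_top (a point): Middle (mid-thickness) of the upper edge of the drawer's front board, 90 mm high; moves with the drawer. Flat dark board without handle, 14 mm thick (x), 470 long (y), 82 high, flat on the plinth's front when shut. Sprung out, about 62 mm are free between board and plinth; behind it an open tray, floor at 17 mm height, a steel bar across it 76 mm behind the board's back.
- wheel: Small round brown cheese, 100 mm across, 44 mm high, on the plinth's deck. Origin under its centre. Bystander.
- gourd: Yellow wax-coated drop-shaped cheese, 80 mm across, 80 mm high, on the deck. Origin under its centre. Bystander.
- sign: Blank black price card 80 mm wide on a small cork foot, 62 mm high in all, on the deck. Origin under its foot's centre. Bystander.
- well_zone_end (a point): Floor of the groove 70 mm towards +y from groove_mid. The unseen finger well's middle lies anywhere within 70 mm either side of groove_mid. It is a flush sprung cover, 56 mm along y, full groove width: it yields from 1.2 N and sinks 7 mm, to the catch, at 2 N; elsewhere the floor is firm, on rubber (1 mm at 8 N). Tips sink only when wholly inside the 56 mm.

How it is judged:
By the outcome, as a careful person would: the job done as asked, in the order asked, and still so for the second after the job is handed in, with the robot touching nothing.
It also fails if it takes over 61 s, if anything falls off the work surface, if the arm or the gripper's body presses on something with over 40 N, if the wrist force passes 120 N, or if a joint passes its speed limit or range.

## Working session

There is one attempt and no reset: what is moved stays moved. The work goes in short steps, Python scripts to look and compute and a tool call to move; the robot and the scene stay as the last step left them, time stands still between calls to the robot, and variables do not carry over. Pictures are saved under pics/ and viewed, and the job is handed in when it is done.

Besides the shell and the picture viewer there is one more tool, called after ">>>" as name(argument=value, ...) on one line, values as JSON. apply_moves: Moves the arm, as the interface text tells. Shift numbers are shares of 0.05 m and turn numbers shares of 0.12 rad, none past 1 either way. Its arguments: {"type":"object","properties":{"plan":{"type":"string"}},"required":["plan"]}

```bash
ls; mkdir -p pics
python3 - <<'E'
from bench import ctrl
import cv2
o=ctrl.get_obs();print({k:(v if not hasattr(v,'tolist') else v.tolist()) for k,v in o.items()});print(ctrl.tcp_to_tips)
for n in ["scene","side"]:
    im=ctrl.camera(n);cv2.imwrite(f"pics/{n}0.png",im[:,:,::-1])
    for t in ["plinth","groove_mid","front_top","wheel","gourd","sign","well_zone_end"]:
        try: print(n,t,[(round(r['score'],2),[round(float(v),3) for v in r['point']]) for r in ctrl.recognise(n,t)][:2])
        except Exception as e: print(n,t,e)
print(ctrl.get_obs()['time_s'])
E
```

```text
pics
{'time_s': 0.0, 'q': [1.1387001970008497, 0.18157779576952182, 1.6080366618489794, 2.01765329908731e-06, 1.3537932517527231, -0.206313299594469], 'dq': [-0.0013079553761075724, -0.000491606103157668, 0.000565649298885119, 0.0009718922682411147, -0.0005710268028983638, 4.3799499696313447e-05], 'joint_efforts': [-0.0002525486797821941, -44.48764443397522, -35.13341188430786, -0.00028066128834325355, 0.009141227637883276, 6.610422929043125e-06], 'eef_pos': [0.1284545310017586, 0.5598443808218054, 0.207749679970291], 'eef_rot': [-0.5528551979052979, 0.5534308451658979, 0.4399175220641427, -0.4410646251389904], 'wrist_force': [-0.21035379870949392, 0.2984272749034598, 0.7047576375249176], 'torque': [0.05068006258848055, -0.013422182746253763, -0.02160280260858266], 'opening': 0.9991992685668825}
0.011
scene plinth [(0.74, [0.772, 0.031, 0.102])]
scene groove_mid [(0.57, [0.767, 0.035, 0.103])]
scene front_top [(0.85, [0.57, 0.032, 0.094])]
scene wheel [(0.96, [0.767, -0.122, 0.143]), (0.73, [0.77, 0.034, 0.103])]
scene gourd [(0.59, [0.779, 0.136, 0.149])]
scene sign [(0.9, [0.772, -0.011, 0.131])]
scene well_zone_end [(0.85, [0.774, 0.034, 0.1]), (0.58, [0.772, -0.013, 0.136])]
side plinth [(0.87, [0.682, -0.178, 0.103])]
side groove_mid [(0.59, [0.677, -0.175, 0.102])]
side front_top [(0.98, [0.565, -0.089, 0.084])]
side wheel [(0.36, [0.68, -0.179, 0.102])]
side gourd [(0.55, [0.756, 0.105, 0.143])]
side sign [(0.65, [0.766, -0.015, 0.13])]
side well_zone_end [(0.76, [0.683, -0.174, 0.101])]
0.8
```

View pics/scene0.png

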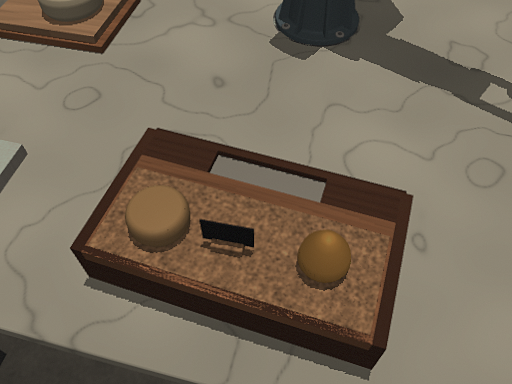

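View pics/side0.png

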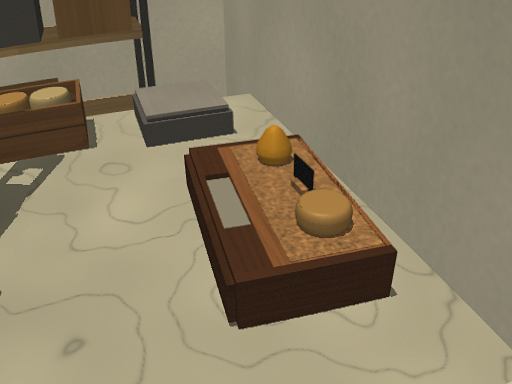

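Run:
```python
import cv2
a=cv2.imread('pics/scene0.png')[110:380,60:430];cv2.imwrite('pics/sc_z.png',cv2.resize(a,None,fx=2.15,fy=2.15,interpolation=cv2.INTER_CUBIC))
a=cv2.imread('pics/side0.png')[120:340,170:410];cv2.imwrite('pics/si_z.png',cv2.resize(a,None,fx=2.7,fy=2.7,interpolation=cv2.INTER_CUBIC))
```

```text
(no output)
```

View pics/sc_z.png

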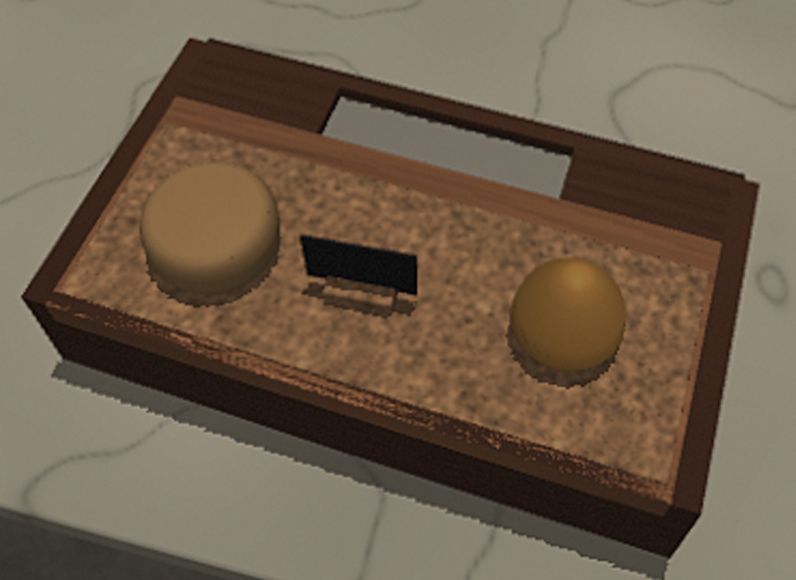

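View pics/si_z.png

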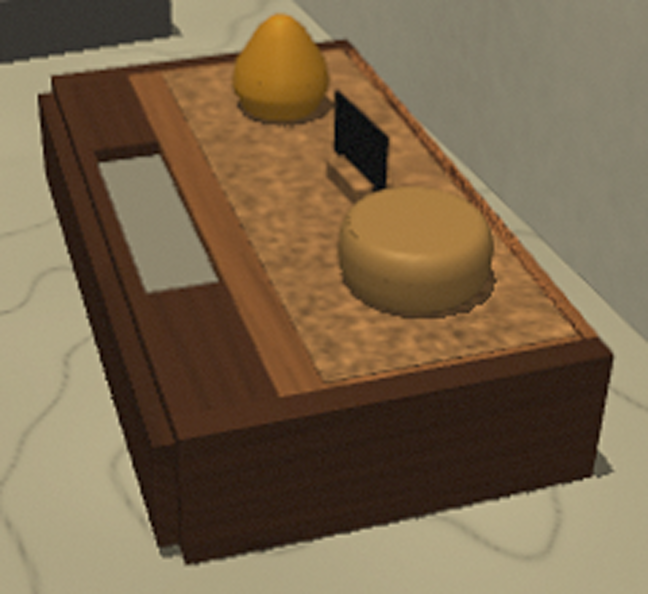

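```bash
cat > h.py <<'E'
import numpy as np, cv2
from bench import ctrl
def proj(c,X):
    X=np.atleast_2d(X)@np.array(c['R']).T+np.array(c['t'])
    s=X[:,:2]/X[:,2:]; r2=(s**2).sum(1,keepdims=True); s=s*(1+c['k1']*r2)
    K=np.array(c['intrinsics']); return s@K[:2,:2].T+K[:2,2]
def W(p,X):
    X=np.atleast_2d(X).astype(float);c,s=np.cos(p[2]),np.sin(p[2])
    return np.c_[p[0]+c*X[:,0]-s*X[:,1],p[1]+s*X[:,0]+c*X[:,1],X[:,2]]
E
python3 - <<'E'
from h import *
from scipy.optimize import least_squares
S=[((25,297),(.135,-.245,.1)),((701,514),(.135,.245,.1)),((757,184),(-.135,.245,.1)),((192,40),(-.135,-.245,.1)),
((322,133),(-.071,-.1,.1)),((561,198),(-.071,.1,.1)),((573,150),(-.123,.1,.1)),((342,89),(-.123,-.1,.1))]
D=[((178,438),(-.135,-.245,.1)),((610,350),(.135,-.245,.1)),((52,75),(-.135,.245,.1)),((348,40),(.135,.245,.1)),((97,157),(-.123,.1,.1)),((150,293),(-.123,-.1,.088)),((218,283),(-.071,-.1,.088)),((164,446),(-.149,-.235,.09))]
cs,cd=ctrl.get_calibration('scene'),ctrl.get_calibration('side')
print(cs['R'],cs['t'])
us=np.array([a for a,_ in S])/2.15+[60,110];ud=np.array([a for a,_ in D])/2.7+[170,120]
us-=.25;ud-=.3
Xs=np.array([b for _,b in S]);Xd=np.array([b for _,b in D])
f=lambda p:np.r_[(proj(cs,W(p,Xs))-us).ravel(),(proj(cd,W(p,Xd))-ud).ravel()]
for sub in ('both','s','d'):
    g={'both':f,'s':lambda p:f(p)[:16],'d':lambda p:f(p)[16:]}[sub]
    r=least_squares(g,[.7,0,0],loss='soft_l1');print(sub,r.x)
    if sub=='both':print(f(r.x).reshape(-1,2).round(1).tolist());p=r.x
print(W(p,[-.097,0,.088]),W(p,[-.142,0,.09]))
E
```

```text
[[-0.24181088  0.97032214  0.00156033]
 [ 0.78434952  0.19641142 -0.58840326]
 [-0.57124718 -0.14105847 -0.80856612]] [ 0.14830389 -0.45913755  1.23971098]
both [ 0.71831014  0.0056407  -0.07798184]
[[-1.4, 0.3], [0.8, 0.8], [1.9, 0.1], [-0.8, -0.9], [-2.2, 0.8], [-0.6, 0.9], [1.3, -0.6], [-0.4, -0.4], [-0.1, -0.5], [0.9, 0.9], [-0.5, -0.4], [-0.7, -0.9], [-1.7, -3.1], [-1.4, 4.7], [2.0, 3.7], [-5.1, -1.0]]
s [ 0.71751469  0.00580256 -0.07885748]
d [ 0.71965069  0.00576592 -0.07795524]
[[0.62160493 0.01319728 0.088     ]] [[0.57674169 0.0167029  0.09      ]]
```

```bash
cat >> h.py <<'E'
from scipy.spatial.transform import Rotation as Ro
P=[.7185,.0057,-.078]
def rot():
    q=ctrl.get_obs()['eef_rot'];return Ro.from_quat([q[1],q[2],q[3],q[0]])
def st():
    o=ctrl.get_obs();p=np.array(o['eef_pos']);c,s=np.cos(P[2]),np.sin(P[2])
    d=p-[P[0],P[1],0];l=np.array([c*d[0]+s*d[1],-s*d[0]+c*d[1],p[2]])
    print('t',round(o['time_s'],2),'plinth-frame TCP mm',(l*1e3).round(1),'F',np.round(o['wrist_force'],2),'op',round(o['opening'],3));return l
RG=Ro.from_matrix(np.array([[np.cos(P[2]),0,-np.sin(P[2])],[np.sin(P[2]),0,np.cos(P[2])],[0,-1,0]]))
def to(lx,ly,z):
    R=rot();o=np.array(ctrl.get_obs()['eef_pos']);t=W(P,[lx,ly,z])[0]
    print('shift tool/0.05',(R.inv().apply(t-o)/.05).round(3),'turn/.12 then',((R.inv()*RG).as_rotvec()/.12).round(3))
E
python3 - <<'E'
from h import *
st();print(rot().as_matrix().round(3));print(RG.as_matrix().round(3))
to(-.097,-.06,.2);print(ctrl.get_obs()['q'])
E
```

```text
t 0.8 plinth-frame TCP mm [-631.2  507.1  208.7] F [ 0.14 -0.05 -0.53] op 0.997
[[ 0.224  0.    -0.975]
 [ 0.975  0.     0.224]
 [ 0.    -1.    -0.   ]]
[[ 0.997  0.     0.078]
 [-0.078  0.     0.997]
 [ 0.    -1.     0.   ]]
shift tool/0.05 [ -9.645   0.174 -12.238] turn/.12 then [ 0.    11.858  0.   ]
[ 1.13871490e+00  1.80783601e-01  1.60701148e+00 -2.36605528e-05
  1.35377667e+00 -2.06293670e-01]
```

Run:
```python
from h import *
R=rot();o=np.array(ctrl.get_obs()['eef_pos']);t=W(P,[-.097,-.06,.17])[0];N=20
rv=(R.inv()*RG).as_rotvec()
for i in range(N):
    print((R.inv().apply((t-o)/N)/.05).round(2),(rv/N/.12).round(3)); R=R*Ro.from_rotvec(rv/N)
```

```text
[-0.48  0.04 -0.61] [0.    0.593 0.   ]
[-0.44  0.04 -0.64] [0.    0.593 0.   ]
[-0.39  0.04 -0.67] [0.    0.593 0.   ]
[-0.34  0.04 -0.7 ] [0.    0.593 0.   ]
[-0.29  0.04 -0.72] [0.    0.593 0.   ]
[-0.24  0.04 -0.74] [0.    0.593 0.   ]
[-0.19  0.04 -0.76] [0.    0.593 0.   ]
[-0.13  0.04 -0.77] [0.    0.593 0.   ]
[-0.08  0.04 -0.78] [0.    0.593 0.   ]
[-0.02  0.04 -0.78] [0.    0.593 0.   ]
[ 0.03  0.04 -0.78] [0.    0.593 0.   ]
[ 0.09  0.04 -0.77] [0.    0.593 0.   ]
[ 0.14  0.04 -0.77] [0.    0.593 0.   ]
[ 0.2   0.04 -0.75] [0.    0.593 0.   ]
[ 0.25  0.04 -0.74] [0.    0.593 0.   ]
[ 0.3   0.04 -0.72] [0.    0.593 0.   ]
[ 0.35  0.04 -0.69] [0.    0.593 0.   ]
[ 0.4   0.04 -0.67] [0.    0.593 0.   ]
[ 0.45  0.04 -0.64] [0.    0.593 0.   ]
[ 0.49  0.04 -0.6 ] [0.    0.593 0.   ]
```

>>> apply_moves(plan="-0.48 0 -0.61 0 0.593 0 0; -0.44 0 -0.64 0 0.593 0 0; -0.39 0 -0.67 0 0.593 0 0; -0.34 0 -0.7 0 0.593 0 0; -0.29 0 -0.72 0 0.593 0 0")

```text
time_s: 1.3
eef_pos: [0.2509, 0.4079, 0.2089]
eef_rot: [0.623, -0.623, -0.335, 0.335]
wrist_force: [0.0, 0.2, 0.2]
opening: 0.145
```

>>> apply_moves(plan="-0.24 0 -0.74 0 0.593 0 0; -0.19 0 -0.76 0 0.593 0 0; -0.13 0 -0.77 0 0.593 0 0; -0.08 0 -0.78 0 0.593 0 0; -0.02 0 -0.78 0 0.593 0 0")

```text
time_s: 1.8
eef_pos: [0.3733, 0.2554, 0.209]
eef_rot: [0.672, -0.672, -0.22, 0.219]
wrist_force: [-0.1, 0.6, 0.7]
opening: -0.001
```

>>> apply_moves(plan="0.03 0 -0.78 0 0.593 0 0; 0.09 0 -0.77 0 0.593 0 0; 0.14 0 -0.77 0 0.593 0 0; 0.2 0 -0.75 0 0.593 0 0; 0.25 0 -0.74 0 0.593 0 0")

```text
time_s: 2.3
eef_pos: [0.4952, 0.1032, 0.2089]
eef_rot: [0.7, -0.7, -0.097, 0.097]
wrist_force: [0.1, 0.7, 0.4]
opening: 0.004
```

>>> apply_moves(plan="0.3 0 -0.72 0 0.593 0 0; 0.35 0 -0.69 0 0.593 0 0; 0.4 0 -0.67 0 0.593 0 0; 0.45 0 -0.64 0 0.593 0 0; 0.49 0 -0.6 0 0.593 0 0")

```text
time_s: 2.8
eef_pos: [0.6168, -0.0487, 0.2087]
eef_rot: [0.707, -0.706, 0.029, -0.029]
wrist_force: [0.2, -0.0, 0.9]
opening: -0.002
```

Run:
```python
from h import *
st();to(-.097,-.06,.13);print(ctrl.get_obs()['q'])
```

```text
t 2.8 plinth-frame TCP mm [-97.2 -62.1 208.7] F [ 0.24 -0.04  0.88] op -0.002
shift tool/0.05 [0.004 1.573 0.042] turn/.12 then [-0.001 -0.028  0.001]
[-2.70355948e-01  2.76415214e-01  1.49189049e+00  9.42782497e-05
  1.37318199e+00 -1.88978902e-01]
```

>>> apply_moves(plan="0 0.32 0.04 0 0 0 0; 0 0.32 0 0 0 0 0; 0 0.32 0 0 0 0 0; 0 0.32 0 0 0 0 0; 0 0.29 0 0 0 0 0")

```text
time_s: 3.3
eef_pos: [0.6151, -0.0441, 0.1284]
eef_rot: [0.707, -0.706, 0.028, -0.027]
wrist_force: [-0.8, 0.1, -0.4]
opening: 0.0
```

Run:
```python
from h import *
st()
a=ctrl.camera('side');b=ctrl.camera('wrist')
cv2.imwrite('pics/s1.png',cv2.resize(a[120:340,150:400,::-1],None,fx=2.7,fy=2.7));cv2.imwrite('pics/w1.png',b[:,:,::-1])
st()
```

```text
t 3.3 plinth-frame TCP mm [-99.2 -57.7 128.4] F [-0.78  0.09 -0.39] op 0.0
t 3.4 plinth-frame TCP mm [-100.4  -57.7  127.1] F [-0.87  1.07 -0.05] op -0.001
```

View pics/s1.png

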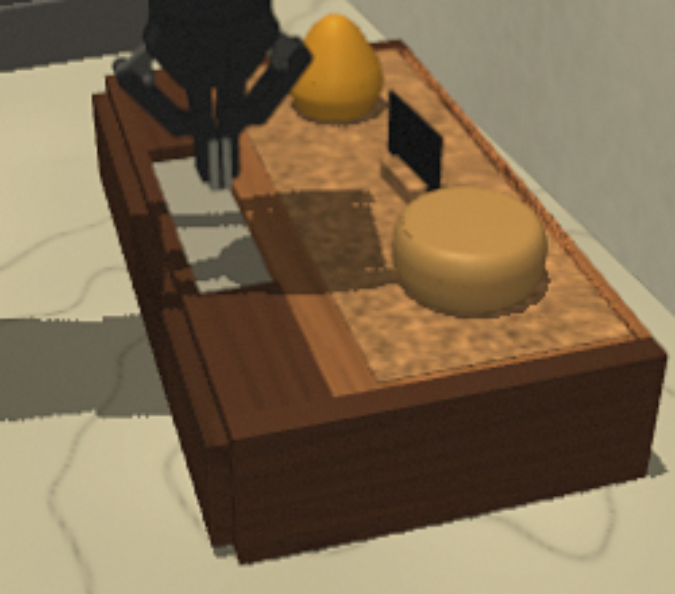

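View pics/w1.png

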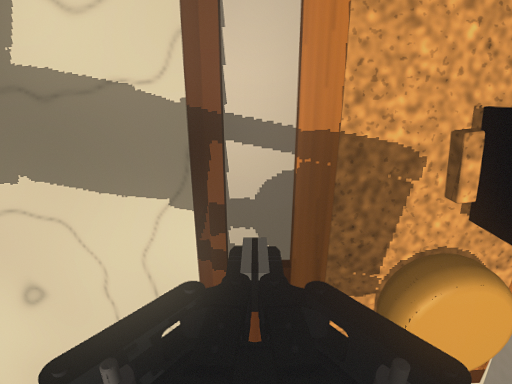

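>>> apply_moves(plan="0.06 0.2 0 0 0 0 0; 0 0.14 0 0 0 0 0; 0 0.1 0 0 0 0 0; 0 0.04 0 0 0 0 0; 0 0 0 0 0 0 0")

```text
time_s: 3.9
eef_pos: [0.6189, -0.0455, 0.106]
eef_rot: [0.707, -0.707, 0.028, -0.028]
wrist_force: [0.7, 0.4, 0.3]
opening: -0.002
```

>>> apply_moves(plan="0 0.01 0 0 0 0 0; 0 0 0 0 0 0 0; 0 0.01 0 0 0 0 0; 0 0 0 0 0 0 0; 0 0 0 0 0 0 0")

```text
time_s: 4.4
eef_pos: [0.6191, -0.0455, 0.1053]
eef_rot: [-0.707, 0.707, -0.028, 0.028]
wrist_force: [0.3, 0.0, 1.0]
opening: -0.0
```

Run:
```python
from h import *
st()
```

```text
t 4.4 plinth-frame TCP mm [-95.1 -58.7 105.3] F [0.31 0.02 1.01] op -0.0
```

>>> apply_moves(plan="-0.02 0.02 0 0 0 0 0; 0 0.02 0 0 0 0 0; 0 0.02 0 0 0 0 0; 0 0.01 0 0 0 0 0; 0 0 0 0 0 0 0")

```text
time_s: 4.9
eef_pos: [0.6179, -0.0454, 0.1015]
eef_rot: [0.707, -0.707, 0.028, -0.028]
wrist_force: [0.4, -0.1, 0.0]
opening: -0.001
```

>>> apply_moves(plan="0 0.01 0 0 0 0 0; 0 0 0 0 0 0 0; 0 0.01 0 0 0 0 0; 0 0 0 0 0 0 0; 0 0 0 0 0 0 0")

```text
time_s: 5.4
eef_pos: [0.618, -0.0453, 0.1007]
eef_rot: [0.707, -0.707, 0.028, -0.028]
wrist_force: [-0.1, -0.4, -0.2]
opening: 0.002
```

>>> apply_moves(plan="0 0.01 0 0 0 0 0; 0 0 0 0 0 0 0; 0 0.01 0 0 0 0 0; 0 0 0 0 0 0 0; 0 0 0 0 0 0 0")

```text
time_s: 5.9
eef_pos: [0.618, -0.0453, 0.0997]
eef_rot: [-0.707, 0.707, -0.028, 0.028]
wrist_force: [-0.0, -0.2, -0.5]
opening: -0.0
```

>>> apply_moves(plan="0 0.01 0 0 0 0 0; 0 0 0 0 0 0 0; 0 0.01 0 0 0 0 0; 0 0 0 0 0 0 0; 0 0 0 0 0 0 0")

```text
time_s: 6.4
eef_pos: [0.618, -0.0454, 0.0987]
eef_rot: [-0.707, 0.707, -0.028, 0.028]
wrist_force: [-0.7, 0.0, 0.3]
opening: -0.001
```

>>> apply_moves(plan="0 0.006 0 0 0 0 0; 0 0 0 0 0 0 0; 0 0.006 0 0 0 0 0; 0 0 0 0 0 0 0; 0 0 0 0 0 0 0")

```text
time_s: 6.9
eef_pos: [0.618, -0.0454, 0.0981]
eef_rot: [-0.707, 0.707, -0.028, 0.028]
wrist_force: [-0.8, -0.4, 0.4]
opening: 0.0
```

>>> apply_moves(plan="0 0.01 0 0 0 0 0; 0 0 0 0 0 0 0; 0 0 0 0 0 0 0; 0 0 0 0 0 0 0; 0 0 0 0 0 0 0")

```text
time_s: 7.4
eef_pos: [0.6181, -0.0454, 0.0976]
eef_rot: [-0.707, 0.707, -0.028, 0.028]
wrist_force: [-0.1, -0.5, 0.8]
opening: -0.002
```

>>> apply_moves(plan="0 0.01 0 0 0 0 0; 0 0 0 0 0 0 0; 0 0 0 0 0 0 0; 0 0 0 0 0 0 0; 0 0 0 0 0 0 0")

```text
time_s: 7.9
eef_pos: [0.618, -0.0454, 0.0971]
eef_rot: [0.707, -0.707, 0.028, -0.028]
wrist_force: [0.3, -0.6, 1.3]
opening: 0.001
```

>>> apply_moves(plan="0 0.01 0 0 0 0 0; 0 0 0 0 0 0 0; 0 0 0 0 0 0 0; 0 0 0 0 0 0 0; 0 0 0 0 0 0 0")

```text
time_s: 8.4
eef_pos: [0.618, -0.0454, 0.0966]
eef_rot: [-0.707, 0.707, -0.028, 0.028]
wrist_force: [-0.3, 0.6, 0.7]
opening: 0.003
```

>>> apply_moves(plan="0 0.01 0 0 0 0 0; 0 0 0 0 0 0 0; 0 0 0 0 0 0 0; 0 0 0 0 0 0 0; 0 0 0 0 0 0 0")

```text
time_s: 8.9
eef_pos: [0.618, -0.0453, 0.0961]
eef_rot: [0.707, -0.707, 0.028, -0.028]
wrist_force: [-0.2, -0.1, 0.5]
opening: 0.002
```

>>> apply_moves(plan="0 0.01 0 0 0 0 0; 0 0.01 0 0 0 0 0; 0 0 0 0 0 0 0; 0 0 0 0 0 0 0; 0 0 0 0 0 0 0")

```text
time_s: 9.4
eef_pos: [0.618, -0.0454, 0.0951]
eef_rot: [-0.707, 0.707, -0.028, 0.028]
wrist_force: [0.4, -0.4, -0.1]
opening: 0.001
```

Run:
```python
from h import *
st()
a=ctrl.camera('side');b=ctrl.camera('wrist')
cv2.imwrite('pics/s2.png',cv2.resize(a[120:300,150:350,::-1],None,fx=3,fy=3));cv2.imwrite('pics/w2.png',b[:,:,::-1])
l=st()
c=ctrl.get_calibration('side');print((proj(c,W(P,[l[0],l[1],l[2]-.011]))-[150,120])*3)
```

```text
t 9.4 plinth-frame TCP mm [-96.2 -58.7  95.1] F [ 0.37 -0.4  -0.14] op 0.001
t 9.5 plinth-frame TCP mm [-96.2 -58.7  95.1] F [0.58 0.43 0.72] op -0.003
[[250.9096862  299.31795175]]
```

View pics/s2.png

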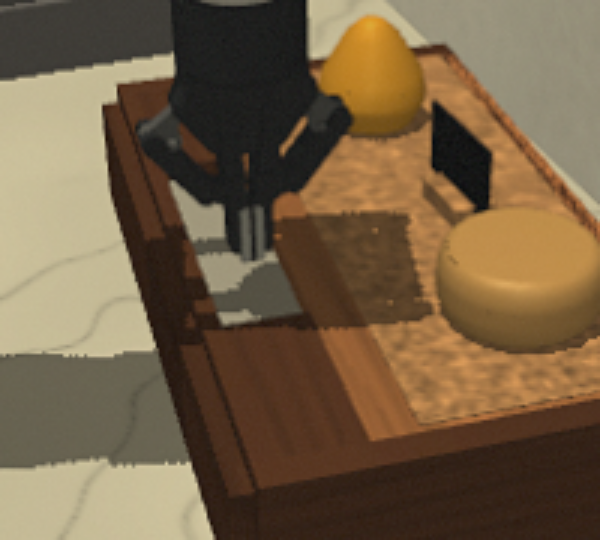

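View pics/w2.png

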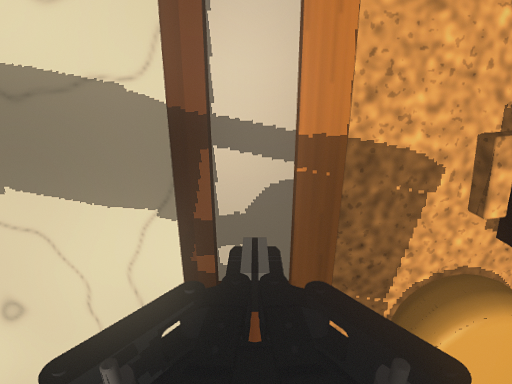

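Run:
```python
from h import *
a=ctrl.camera('scene');st()
cv2.imwrite('pics/c2.png',cv2.resize(a[80:240,180:380,::-1],None,fx=4,fy=3.6)[:576])
c=ctrl.get_calibration('scene')
for d in (.011,0,-.013): print(d,(proj(c,W(P,[-.0962,-.0587,.0951-d]))-[180,80])*[4,3.6])
c=ctrl.get_calibration('side')
for d in (.011,0,-.013): print(d,(proj(c,W(P,[-.0962,-.0587,.0951-d]))-[150,120])*3)
```

```text
t 9.55 plinth-frame TCP mm [-96.2 -58.8  95.1] F [-0.16  0.67  0.31] op -0.001
0.011 [[220.97744744 335.82275546]]
0 [[219.90815297 321.73868223]]
-0.013 [[218.61491917 304.69497765]]
0.011 [[250.90231439 299.30325021]]
0 [[250.22821933 284.31015523]]
-0.013 [[249.42373738 266.33553898]]
```

View pics/c2.png

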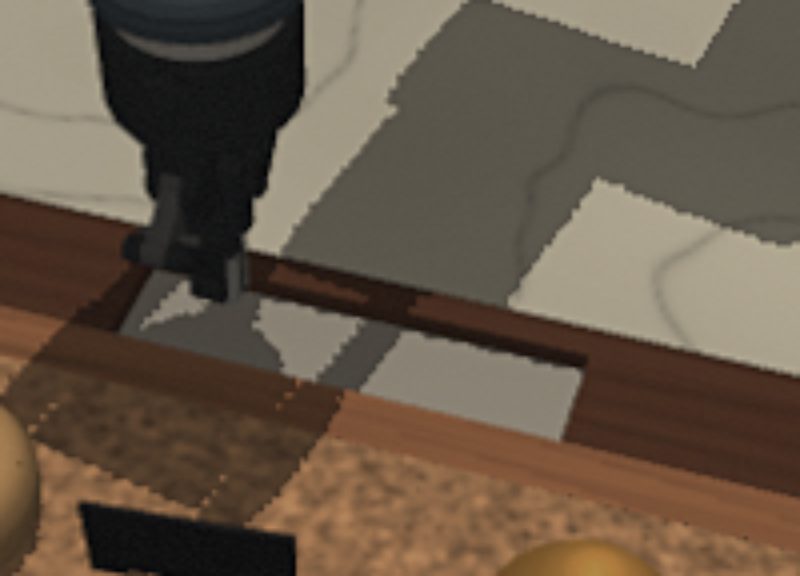

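>>> apply_moves(plan="0 0.03 0 0 0 0 0; 0 0.05 0 0 0 0 0; 0 0.06 0 0 0 0 0; 0 0.04 0 0 0 0 0; 0 0.02 0 0 0 0 0")

```text
time_s: 10.05
eef_pos: [0.6177, -0.0453, 0.0846]
eef_rot: [0.707, -0.707, 0.028, -0.027]
wrist_force: [0.4, 0.2, -0.0]
opening: -0.002
```

Run:
```python
from h import *
a=ctrl.camera('scene');b=ctrl.camera('side');l=st()
cv2.imwrite('pics/c3.png',np.hstack([cv2.resize(a[100:200,190:290,::-1],None,fx=4,fy=4),cv2.resize(b[150:250,180:280,::-1],None,fx=4,fy=4)]))
for n,o in (('scene',[190,100]),('side',[180,150])):
  c=ctrl.get_calibration(n)
  for d in (.011,0,-.013): print(n,d,(proj(c,W(P,[l[0],l[1],l[2]-d]))-o)*4)
```

```text
t 10.15 plinth-frame TCP mm [-96.4 -58.7  84.8] F [-0.21 -0.37  0.88] op -0.002
scene 0.011 [[182.004188   307.17994757]]
scene 0 [[180.95630936 291.8413204 ]]
scene -0.013 [[179.68924461 273.28358444]]
side 0.011 [[215.02628647 297.67214187]]
side 0 [[214.13274953 277.92520825]]
side -0.013 [[213.06628826 254.25080838]]
```

View pics/c3.png

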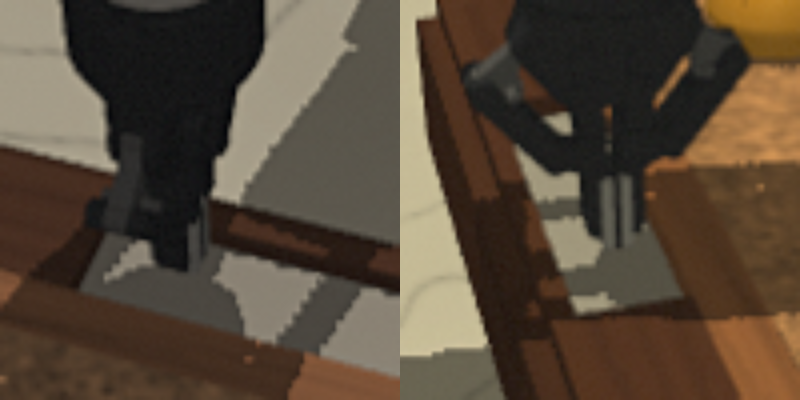

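>>> apply_moves(plan="0 0.03 0 0 0 0 0; 0 0.03 0 0 0 0 0; 0 0.03 0 0 0 0 0; 0 0.02 0 0 0 0 0; 0 0 0 0 0 0 0")

```text
time_s: 10.65
eef_pos: [0.6179, -0.0453, 0.0794]
eef_rot: [0.707, -0.707, 0.028, -0.028]
wrist_force: [0.1, 0.3, 0.4]
opening: 0.001
```

>>> apply_moves(plan="0 0.01 0 0 0 0 0; 0 0 0 0 0 0 0; 0 0.01 0 0 0 0 0; 0 0 0 0 0 0 0; 0 0 0 0 0 0 0")

```text
time_s: 11.15
eef_pos: [0.618, -0.0454, 0.0786]
eef_rot: [0.707, -0.707, 0.028, -0.028]
wrist_force: [0.4, 0.4, -0.8]
opening: 0.002
```

>>> apply_moves(plan="0 0.01 0 0 0 0 0; 0 0 0 0 0 0 0; 0 0.01 0 0 0 0 0; 0 0 0 0 0 0 0; 0 0 0 0 0 0 0")

```text
time_s: 11.65
eef_pos: [0.618, -0.0454, 0.0776]
eef_rot: [-0.707, 0.707, -0.028, 0.028]
wrist_force: [-0.1, 0.2, -0.3]
opening: 0.0
```

>>> apply_moves(plan="0 0.01 0 0 0 0 0; 0 0 0 0 0 0 0; 0 0.01 0 0 0 0 0; 0 0 0 0 0 0 0; 0 0 0 0 0 0 0")

```text
time_s: 12.15
eef_pos: [0.618, -0.0453, 0.0766]
eef_rot: [0.707, -0.707, 0.028, -0.028]
wrist_force: [-1.0, 0.3, -0.1]
opening: 0.002
```

>>> apply_moves(plan="0 0.01 0 0 0 0 0; 0 0 0 0 0 0 0; 0 0.01 0 0 0 0 0; 0 0 0 0 0 0 0; 0 0 0 0 0 0 0")

```text
time_s: 12.65
eef_pos: [0.618, -0.0454, 0.0756]
eef_rot: [-0.707, 0.707, -0.028, 0.028]
wrist_force: [-0.5, -0.5, -0.9]
opening: -0.002
```

>>> apply_moves(plan="0 0.01 0 0 0 0 0; 0 0 0 0 0 0 0; 0 0.01 0 0 0 0 0; 0 0 0 0 0 0 0; 0 0 0 0 0 0 0")

```text
time_s: 13.15
eef_pos: [0.618, -0.0454, 0.0746]
eef_rot: [-0.707, 0.707, -0.028, 0.028]
wrist_force: [-0.7, 0.5, 0.9]
opening: 0.001
```

>>> apply_moves(plan="0 0.01 0 0 0 0 0; 0 0 0 0 0 0 0; 0 0.01 0 0 0 0 0; 0 0 0 0 0 0 0; 0 0 0 0 0 0 0")

```text
time_s: 13.65
eef_pos: [0.618, -0.0453, 0.0736]
eef_rot: [0.707, -0.707, 0.028, -0.028]
wrist_force: [-0.5, 0.7, 0.4]
opening: -0.002
```

Run:
```python
from h import *
b=ctrl.camera('side');l=st()
a=ctrl.camera('scene');st()
cv2.imwrite('pics/c4.png',np.hstack([cv2.resize(a[100:200,190:290,::-1],None,fx=4,fy=4),cv2.resize(b[150:250,180:280,::-1],None,fx=4,fy=4)]))
```

```text
t 13.7 plinth-frame TCP mm [-96.2 -58.7  73.6] F [-0.68  0.8   0.02] op -0.002
t 13.75 plinth-frame TCP mm [-96.2 -58.7  73.6] F [ 0.55  0.06 -0.11] op -0.004
```

View pics/c4.png

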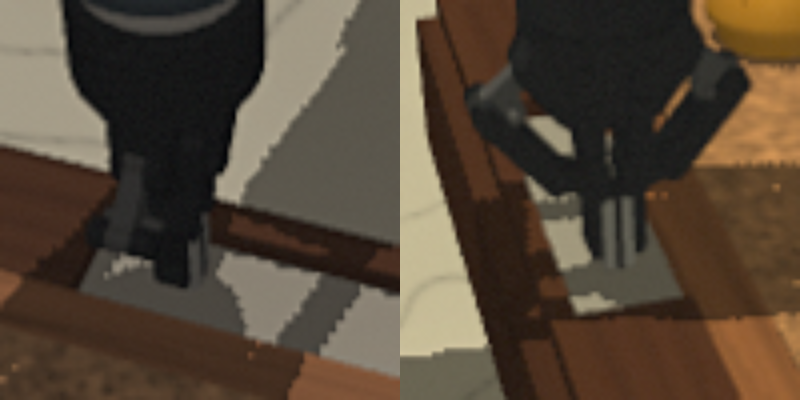

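>>> apply_moves(plan="0 0.01 0 0 0 0 0; 0 0 0 0 0 0 0; 0 0.01 0 0 0 0 0; 0 0 0 0 0 0 0; 0 0 0 0 0 0 0")

```text
time_s: 14.25
eef_pos: [0.618, -0.0454, 0.0726]
eef_rot: [0.707, -0.707, 0.028, -0.028]
wrist_force: [0.1, -0.5, -0.3]
opening: -0.002
```

>>> apply_moves(plan="0 0.01 0 0 0 0 0; 0 0 0 0 0 0 0; 0 0.01 0 0 0 0 0; 0 0 0 0 0 0 0; 0 0 0 0 0 0 0")

```text
time_s: 14.75
eef_pos: [0.618, -0.0454, 0.0715]
eef_rot: [0.707, -0.707, 0.028, -0.028]
wrist_force: [0.3, 0.5, -0.0]
opening: 0.0
```

>>> apply_moves(plan="0 0.01 0 0 0 0 0; 0 0 0 0 0 0 0; 0 0.01 0 0 0 0 0; 0 0 0 0 0 0 0; 0 0 0 0 0 0 0")

```text
time_s: 15.25
eef_pos: [0.618, -0.0454, 0.0706]
eef_rot: [-0.707, 0.707, -0.028, 0.028]
wrist_force: [0.2, -0.3, -0.0]
opening: 0.002
```

>>> apply_moves(plan="0 0.01 0 0 0 0 0; 0 0 0 0 0 0 0; 0 0.01 0 0 0 0 0; 0 0 0 0 0 0 0; 0 0 0 0 0 0 0")

```text
time_s: 15.75
eef_pos: [0.618, -0.0454, 0.0696]
eef_rot: [-0.707, 0.707, -0.028, 0.028]
wrist_force: [0.5, 0.7, -0.3]
opening: -0.001
```

Run:
```python
from h import *
b=ctrl.camera('wrist');l=st()
cv2.imwrite('pics/w4.png',cv2.resize(b[130:330,130:380,::-1],None,fx=3,fy=3))
c=ctrl.get_calibration('wrist')
print(c['R'],c['t'])
for d in (.011,0,-.013):print(d,(proj(c,W(P,[l[0],l[1],l[2]-d]))-[130,130])*3)
print((proj(c,W(P,[[-.123,-.1,.088],[-.071,-.1,.088]]))-[130,130])*3)
```

```text
t 15.8 plinth-frame TCP mm [-96.2 -58.7  69.6] F [ 0.   -0.29  0.6 ] op -0.001
[[ 9.96913741e-01 -7.85036006e-02  4.20793386e-04]
 [-7.43681589e-02 -9.42653848e-01  3.25381469e-01]
 [-2.51469544e-02 -3.24408552e-01 -9.45582742e-01]] [-0.62012025  0.00608678  0.24971783]
0.011 [[371.37324689 288.4755715 ]]
0 [[371.2941359  309.95916523]]
-0.013 [[371.18853806 338.68110076]]
[[248.59381145 517.7117861 ]
 [486.81738731 517.60072633]]
```

View pics/w4.png

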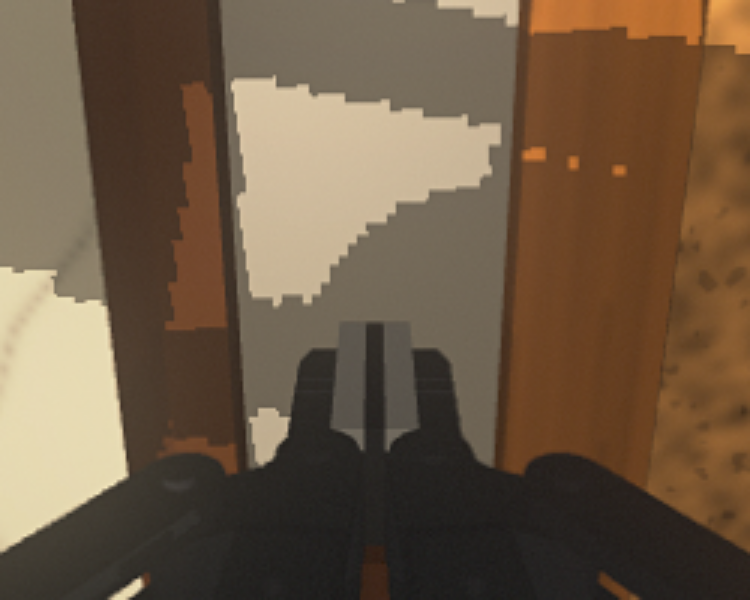

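>>> apply_moves(plan="0 0.01 0 0 0 0 0; 0 0.01 0 0 0 0 0; 0 0.01 0 0 0 0 0; 0 0 0 0 0 0 0; 0 0 0 0 0 0 0")

```text
time_s: 16.3
eef_pos: [0.618, -0.0454, 0.0681]
eef_rot: [0.707, -0.707, 0.028, -0.028]
wrist_force: [-0.3, 0.7, 0.7]
opening: 0.003
```

>>> apply_moves(plan="0 0.01 0 0 0 0 0; 0 0.01 0 0 0 0 0; 0 0 0 0 0 0 0; 0 0 0 0 0 0 0; 0 0 0 0 0 0 0")

```text
time_s: 16.8
eef_pos: [0.618, -0.0454, 0.0671]
eef_rot: [-0.707, 0.707, -0.028, 0.028]
wrist_force: [0.3, 0.1, 0.1]
opening: -0.0
```

>>> apply_moves(plan="0 0.01 0 0 0 0 0; 0 0.01 0 0 0 0 0; 0 0 0 0 0 0 0; 0 0 0 0 0 0 0; 0 0 0 0 0 0 0")

```text
time_s: 17.3
eef_pos: [0.618, -0.0453, 0.0661]
eef_rot: [0.707, -0.707, 0.028, -0.028]
wrist_force: [0.7, -1.2, -0.8]
opening: -0.002
```

>>> apply_moves(plan="0 0.01 0 0 0 0 0; 0 0.01 0 0 0 0 0; 0 0 0 0 0 0 0; 0 0 0 0 0 0 0; 0 0 0 0 0 0 0")

```text
time_s: 17.8
eef_pos: [0.6181, -0.0454, 0.0653]
eef_rot: [-0.707, 0.707, -0.028, 0.028]
wrist_force: [-0.6, 0.2, 3.4]
opening: 0.004
```

>>> apply_moves(plan="0 0.01 0 0 0 0 0; 0 0.01 0 0 0 0 0; 0 0 0 0 0 0 0; 0 0 0 0 0 0 0; 0 0 0 0 0 0 0")

```text
time_s: 18.3
eef_pos: [0.6181, -0.0454, 0.0648]
eef_rot: [-0.707, 0.707, -0.028, 0.028]
wrist_force: [-2.6, 1.0, 7.3]
opening: 0.0
```

Run:
```python
from h import *
b=ctrl.camera('side');l=st()
a=ctrl.camera('scene');st()
cv2.imwrite('pics/c5.png',np.hstack([cv2.resize(a[100:200,190:290,::-1],None,fx=4,fy=4),cv2.resize(b[150:250,180:280,::-1],None,fx=4,fy=4)]))
```

```text
t 18.35 plinth-frame TCP mm [-96.1 -58.7  64.8] F [-2.33  1.38  5.77] op -0.001
t 18.4 plinth-frame TCP mm [-96.1 -58.8  64.8] F [-3.25 -0.31  6.93] op -0.003
```

View pics/c5.png

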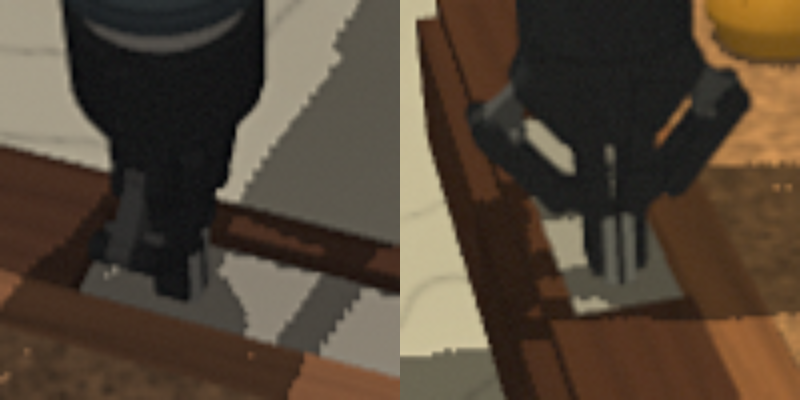

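>>> apply_moves(plan="0 -0.02 0 0 0 0 0; 0 0 0.15 0 0 0 0; 0 0 0.15 0 0 0 0; 0 0 0.15 0 0 0 0; 0 0 0.15 0 0 0 0")

```text
time_s: 18.9
eef_pos: [0.6202, -0.0144, 0.0647]
eef_rot: [0.707, -0.706, 0.028, -0.027]
wrist_force: [0.1, -0.0, 0.6]
opening: -0.001
```

>>> apply_moves(plan="0 0 0 0 0 0 0; 0 0.01 0 0 0 0 0; 0 0 0 0 0 0 0; 0 0 0 0 0 0 0; 0 0 0 0 0 0 0")

```text
time_s: 19.4
eef_pos: [0.6202, -0.0156, 0.0645]
eef_rot: [0.707, -0.707, 0.028, -0.028]
wrist_force: [0.4, 1.0, 1.2]
opening: 0.001
```

>>> apply_moves(plan="0 0.01 0 0 0 0 0; 0 0.01 0 0 0 0 0; 0 0.01 0 0 0 0 0; 0 0 0 0 0 0 0; 0 0 0 0 0 0 0")

```text
time_s: 19.9
eef_pos: [0.6203, -0.0156, 0.0631]
eef_rot: [-0.706, 0.707, -0.028, 0.028]
wrist_force: [-0.3, -0.5, 1.0]
opening: 0.001
```

Run:
```python
from h import *
st()
```

```text
t 19.9 plinth-frame TCP mm [-96.2 -28.9  63.1] F [-0.29 -0.55  1.03] op 0.001
```

>>> apply_moves(plan="0 0.02 0 0 0 0 0; 0 0.02 0 0 0 0 0; 0 0.02 0 0 0 0 0; 0 0.02 0 0 0 0 0; 0 0 0 0 0 0 0")

```text
time_s: 20.4
eef_pos: [0.6204, -0.0156, 0.059]
eef_rot: [-0.707, 0.707, -0.028, 0.028]
wrist_force: [-0.1, -0.4, 1.8]
opening: 0.001
```

>>> apply_moves(plan="0 0.02 0 0 0 0 0; 0 0.02 0 0 0 0 0; 0 0 0 0 0 0 0; 0 0 0 0 0 0 0; 0 0 0 0 0 0 0")

```text
time_s: 20.9
eef_pos: [0.6206, -0.0155, 0.0579]
eef_rot: [-0.706, 0.707, -0.027, 0.028]
wrist_force: [-1.5, -0.8, 6.6]
opening: -0.002
```

>>> apply_moves(plan="0 0.02 0 0 0 0 0; 0 0.02 0 0 0 0 0; 0 0 0 0 0 0 0; 0 0 0 0 0 0 0; 0 0 0 0 0 0 0")

```text
time_s: 21.4
eef_pos: [0.6206, -0.0155, 0.0562]
eef_rot: [-0.706, 0.707, -0.027, 0.028]
wrist_force: [-3.5, -1.3, 8.1]
opening: 0.001
```

>>> apply_moves(plan="0 0.02 0 0 0 0 0; 0 0.02 0 0 0 0 0; 0 0 0 0 0 0 0; 0 0 0 0 0 0 0; 0 0 0 0 0 0 0")

```text
time_s: 21.9
eef_pos: [0.6206, -0.0155, 0.0543]
eef_rot: [-0.706, 0.707, -0.027, 0.028]
wrist_force: [-4.2, -0.2, 9.6]
opening: -0.001
```

Run:
```python
from h import *
b=ctrl.camera('side');l=st()
cv2.imwrite('pics/s6.png',b[:,:,::-1])
```

```text
t 21.95 plinth-frame TCP mm [-96.  -28.8  54.3] F [-2.93 -1.57 10.15] op 0.0
```

View pics/s6.png

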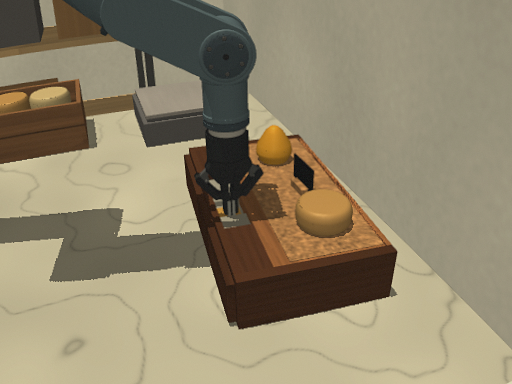

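>>> apply_moves(plan="0 0.01 0 0 0 0 0; 0 0.01 0 0 0 0 0; 0 0 0 0 0 0 0; 0 0 0 0 0 0 0; 0 0 0 0 0 0 0")

```text
time_s: 22.45
eef_pos: [0.6206, -0.0155, 0.0532]
eef_rot: [-0.706, 0.707, -0.027, 0.028]
wrist_force: [-3.3, -0.3, 8.5]
opening: -0.006
```

Run:
```python
from h import *
b=ctrl.camera('side');l=st()
cv2.imwrite('pics/s7.png',b[:,:,::-1])
```

```text
t 22.5 plinth-frame TCP mm [-95.9 -28.8  53.2] F [-3.99 -0.11  8.34] op 0.003
```

View pics/s7.png

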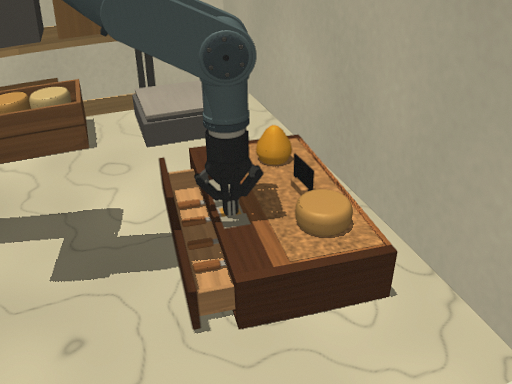

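>>> apply_moves(plan="0 -0.15 0 0 0 0 0; 0 -0.3 0 0 0 0 0; 0 -0.35 0 0 0 0 0; 0 -0.35 0 0 0 0 0; -0.2 -0.25 0 0 0 0 0")

```text
time_s: 23.0
eef_pos: [0.6116, -0.0147, 0.124]
eef_rot: [-0.707, 0.707, -0.027, 0.028]
wrist_force: [0.8, 0.7, 0.6]
opening: 0.005
```

>>> apply_moves(plan="-0.3 0 0.1 0 0 0 0; -0.3 0 0.1 0 0 0 0; -0.3 0 0.1 0 0 0 0; -0.3 0 0.1 0 0 0 0; 0 0 0 0 0 0 0")

```text
time_s: 23.5
eef_pos: [0.5506, 0.011, 0.1223]
eef_rot: [0.707, -0.706, 0.028, -0.027]
wrist_force: [0.4, -0.6, 0.5]
opening: -0.002
```

Run:
```python
from h import *
b=ctrl.camera('wrist');l=st();a=ctrl.camera('scene')
print([(r['score'],np.round(r['point'],3)) for r in ctrl.recognise('scene','front_top')])
cv2.imwrite('pics/w8.png',b[:,:,::-1]);cv2.imwrite('pics/c8.png',cv2.resize(a[60:260,60:430,::-1],None,fx=2.15,fy=2.15))
d=np.array([.62,0,0]);print(W(P,[-.204,0,.09]))
```

```text
t 23.55 plinth-frame TCP mm [-166.5   -8.3  122.6] F [ 1.32 -0.08  0.98] op -0.001
[(0.83, array([0.516, 0.036, 0.067]))]
[[0.51512025 0.02159587 0.09      ]]
```

View pics/w8.png

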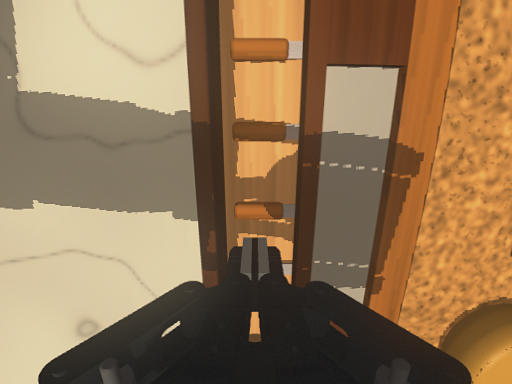

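View pics/c8.png

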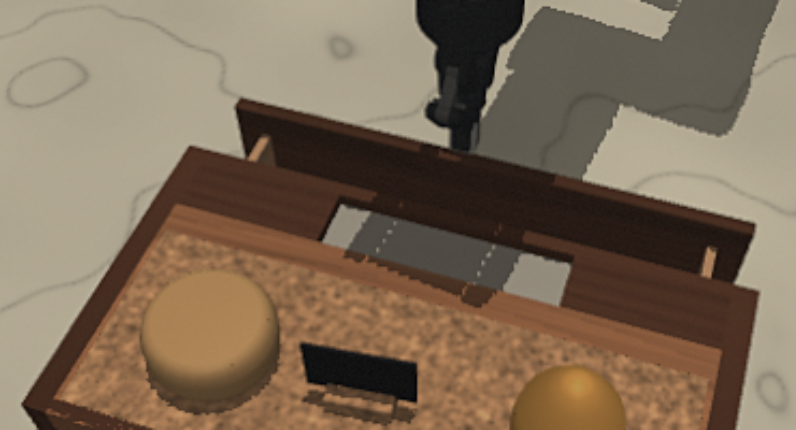

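>>> apply_moves(plan="0 0.3 0.1 0 0 0 0; 0 0.3 0.05 0 0 0 0; 0 0.3 0 0 0 0 0; 0 0.2 0 0 0 0 0; 0 0 0 0 0 0 0")

```text
time_s: 24.15
eef_pos: [0.5508, 0.0177, 0.0643]
eef_rot: [0.707, -0.706, 0.029, -0.026]
wrist_force: [-0.1, -0.5, 0.4]
opening: -0.003
```

Run:
```python
from h import *
b=ctrl.camera('wrist');l=st();a=ctrl.camera('side')
cv2.imwrite('pics/w9.png',np.hstack([cv2.resize(b[130:380,100:420,::-1],None,fx=1.2,fy=1.2),cv2.resize(a[120:270,140:340,::-1],(400,300))]))
```

```text
t 24.2 plinth-frame TCP mm [-167.2   -1.2   65.6] F [-0.44 -0.08 -0.27] op 0.004
```

View pics/w9.png

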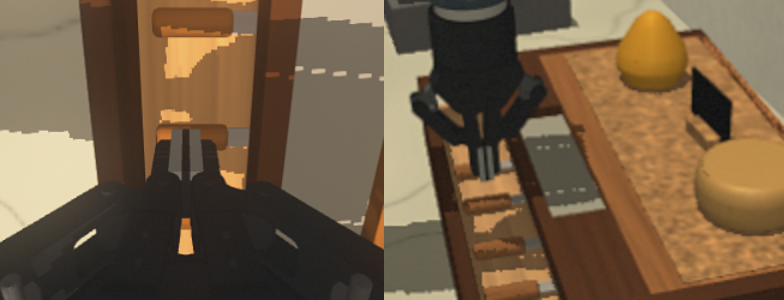

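>>> apply_moves(plan="0 0.1 0 0 0 0 0; 0 0.15 0 0 0 0 0; 0 0.15 0 0 0 0 0; 0 0.1 0 0 0 0 0; 0 0 0 0 0 0 0")

```text
time_s: 24.75
eef_pos: [0.5519, 0.0176, 0.041]
eef_rot: [0.707, -0.706, 0.028, -0.027]
wrist_force: [-0.1, -0.1, 0.4]
opening: 0.001
```

>>> apply_moves(plan="-0.06 0 0 0 0 0 0; -0.06 0 0 0 0 0 0; -0.06 0 0 0 0 0 0; -0.06 0 0 0 0 0 0; -0.06 0 0 0 0 0 0")

```text
time_s: 25.25
eef_pos: [0.5375, 0.0186, 0.0423]
eef_rot: [-0.707, 0.707, -0.028, 0.028]
wrist_force: [0.5, 1.0, 0.2]
opening: 0.003
```

Run:
```python
from h import *
st()
```

```text
t 25.25 plinth-frame TCP mm [-181.4   -1.2   42.3] F [0.54 0.97 0.18] op 0.003
```

>>> apply_moves(plan="-0.05 0 0 0 0 0 0; -0.06 0 0 0 0 0 0; -0.06 0 0 0 0 0 0; -0.06 0 0 0 0 0 0; -0.06 0 0 0 0 0 0")

```text
time_s: 25.75
eef_pos: [0.5234, 0.0197, 0.0423]
eef_rot: [-0.707, 0.707, -0.027, 0.028]
wrist_force: [2.2, 1.1, 0.3]
opening: 0.003
```

>>> apply_moves(plan="-0.06 0 0 0 0 0 0; -0.06 0 0 0 0 0 0; -0.06 0 0 0 0 0 0; -0.06 0 0 0 0 0 0; -0.06 0 0 0 0 0 0")

```text
time_s: 26.25
eef_pos: [0.5082, 0.0209, 0.0422]
eef_rot: [-0.707, 0.707, -0.028, 0.028]
wrist_force: [1.5, 0.2, 0.7]
opening: -0.0
```

>>> apply_moves(plan="-0.06 0 0 0 0 0 0; -0.06 0 0 0 0 0 0; -0.06 0 0 0 0 0 0; -0.06 0 0 0 0 0 0; -0.06 0 0 0 0 0 0")

```text
time_s: 26.75
eef_pos: [0.4933, 0.0221, 0.0422]
eef_rot: [-0.707, 0.707, -0.028, 0.028]
wrist_force: [1.9, -0.3, 1.9]
opening: -0.001
```

Run:
```python
from h import *
st()
```

```text
t 26.75 plinth-frame TCP mm [-225.8   -1.2   42.2] F [ 1.86 -0.3   1.92] op -0.001
```

>>> apply_moves(plan="-0.06 0 0 0 0 0 0; -0.06 0 0 0 0 0 0; -0.06 0 0 0 0 0 0; -0.06 0 0 0 0 0 0; -0.06 0 0 0 0 0 0")

```text
time_s: 27.25
eef_pos: [0.4782, 0.0232, 0.0421]
eef_rot: [-0.707, 0.707, -0.028, 0.028]
wrist_force: [1.5, -0.9, 0.9]
opening: 0.005
```

>>> apply_moves(plan="-0.03 0 0 0 0 0 0; -0.03 0 0 0 0 0 0; -0.02 0 0 0 0 0 0; -0.02 0 0 0 0 0 0; -0.02 0 0 0 0 0 0")

```text
time_s: 27.75
eef_pos: [0.4723, 0.0237, 0.042]
eef_rot: [0.707, -0.707, 0.028, -0.028]
wrist_force: [1.4, 1.1, 0.4]
opening: 0.002
```

>>> apply_moves(plan="-0.02 0 0 0 0 0 0; -0.02 0 0 0 0 0 0; -0.02 0 0 0 0 0 0; 0 0 0 0 0 0 0; 0 0 0 0 0 0 0")

```text
time_s: 28.25
eef_pos: [0.4691, 0.024, 0.042]
eef_rot: [0.707, -0.707, 0.028, -0.027]
wrist_force: [0.5, -0.0, -0.1]
opening: 0.002
```

>>> apply_moves(plan="-0.02 0 0 0 0 0 0; -0.02 0 0 0 0 0 0; 0 0 0 0 0 0 0; 0 0 0 0 0 0 0; 0 0 0 0 0 0 0")

```text
time_s: 28.75
eef_pos: [0.4679, 0.0241, 0.0422]
eef_rot: [0.707, -0.707, 0.027, -0.028]
wrist_force: [3.2, 0.6, -3.7]
opening: 0.001
```

>>> apply_moves(plan="-0.02 0 0 0 0 0 0; -0.02 0 0 0 0 0 0; 0 0 0 0 0 0 0; 0 0 0 0 0 0 0; 0 0 0 0 0 0 0")

```text
time_s: 29.25
eef_pos: [0.4679, 0.024, 0.0426]
eef_rot: [-0.706, 0.707, -0.026, 0.03]
wrist_force: [11.0, 1.1, -6.8]
opening: 0.001
```

>>> apply_moves(plan="0.04 0 0 0 0 0 0; 0.08 0 0 0 0 0 0; 0.1 0 0 0 0 0 0; 0 -0.1 0 0 0 0 0; 0 -0.3 0 0 0 0 0")

```text
time_s: 29.75
eef_pos: [0.4749, 0.0237, 0.0612]
eef_rot: [0.707, -0.706, 0.029, -0.026]
wrist_force: [0.0, 0.3, 0.2]
opening: -0.001
```

>>> apply_moves(plan="0 -0.6 0 0 0 0 0; 0 -0.6 0 0 0 0 0; 0 -0.6 0 0 0 0 0; 0 -0.6 0 0 0 0 0; 0 -0.3 0 0 0 0 0")

```text
time_s: 30.25
eef_pos: [0.4774, 0.0232, 0.2003]
eef_rot: [-0.706, 0.707, -0.026, 0.029]
wrist_force: [0.4, -0.0, -0.1]
opening: -0.004
```

>>> apply_moves(plan="0 0 0.9 0 0 0 0; 0 0 0.9 0 0 0 0; 0 0 0.9 0 0 0 0; 0 0 0.9 0 0 0 0; 0 0 0.5 0 0 0 0")

```text
time_s: 30.75
eef_pos: [0.4918, 0.2307, 0.1974]
eef_rot: [0.707, -0.706, 0.027, -0.027]
wrist_force: [0.5, -0.6, 0.4]
opening: 0.001
```

Run:
```python
from h import *
st();a=ctrl.camera('scene');b=ctrl.camera('side')
for n in ('scene','side'):
  for t in ('front_top','wheel','gourd','sign'): print(n,t,[(r['score'],np.round(r['point'],3)) for r in ctrl.recognise(n,t)][:1])
im=cv2.resize(np.hstack([a,b])[:,:,::-1],(800,300));cv2.imwrite('pics/c10.png',im)
cv2.imwrite('pics/c10b.png',cv2.resize(a[60:360,60:430,::-1],None,fx=1.9,fy=1.9))
c=ctrl.get_calibration('scene')
print([(d,((proj(c,W(P,[[-.135-d,-.235,.09],[-.135-d,.235,.09]]))-[60,60])*1.9).round(0).tolist()) for d in (.12,.13)])
```

```text
t 30.75 plinth-frame TCP mm [-243.5  206.7  197.4] F [ 0.46 -0.55  0.39] op 0.001
scene front_top [(0.75, array([ 0.77 , -0.014,  0.132]))]
scene wheel [(0.71, array([ 0.768, -0.12 ,  0.144]))]
scene gourd [(0.97, array([0.778, 0.138, 0.147]))]
scene sign [(0.87, array([ 0.769, -0.01 ,  0.134]))]
side front_top []
side wheel [(0.7, array([ 0.748, -0.155,  0.141]))]
side gourd []
side sign [(0.69, array([ 0.767, -0.016,  0.133]))]
[(0.12, [[229.0, 59.0], [675.0, 165.0]]), (0.13, [[233.0, 53.0], [677.0, 158.0]])]
```

View pics/c10b.png

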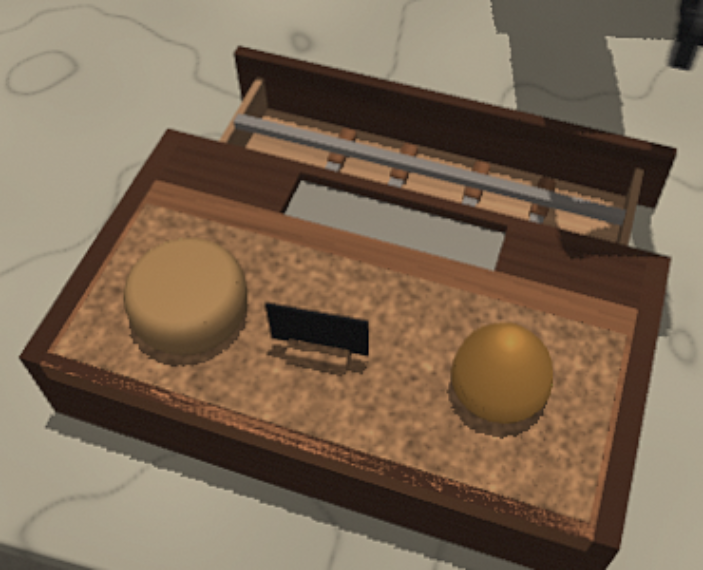

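View pics/c10.png

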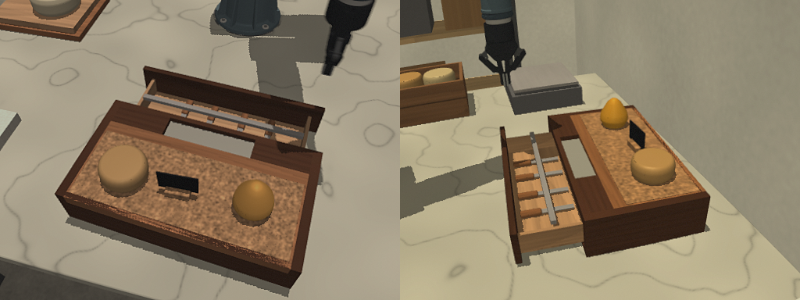

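>>> apply_moves(plan="0 0 0 0 0 0 0; 0 0 0 0 0 0 0; 0 0 0 0 0 0 0; 0 0 0 0 0 0 0; 0 0 0 0 0 0 0")

```text
time_s: 31.75
eef_pos: [0.4924, 0.2278, 0.197]
eef_rot: [-0.707, 0.707, -0.028, 0.028]
wrist_force: [-0.1, -0.6, -0.4]
opening: 0.0
```

Run:
```python
from h import *
st();print(ctrl.hand_in())
```

```text
t 31.75 plinth-frame TCP mm [-242.7  203.8  197. ] F [-0.09 -0.63 -0.42] op 0.0
the job is handed in; nothing more can be done
None
```

The drawer is fully open and the job is handed in at 31.75 s of the 61 s allowed; the hand-in gives no verdict.

**What I did:**
- **Finding the well:** I felt the groove floor with the closed fingertips. It was firm at y ≈ -59 mm and gave way at about 1 N at y ≈ -29 mm.
- **Pressing the catch:** I pressed there until the drawer sprang out. The force readings reached about 10 N, against the 25 N limit.
- **Opening the drawer:** I hooked the fingers behind the front board and pulled with about 2 N. At the stop the force rose to 11 N, so I backed off, lifted clear and moved aside.

**Last checks:**
- **Drawer:** the scene picture shows the board where 0.13 m out should put it, within a few pixels. The robot touches nothing.
- **Bystanders:** the scene camera puts both cheeses and the sign within about 3 mm of where they started.

**What disagreed:**
- **Fingertip height:** the tips met the floor with the reported tool height about 33 mm lower than the stated geometry predicts. The pictures also showed them higher, so I went by touch and pictures.
- **Recogniser:** in the final pictures it mistook the sign for the drawer front in the scene view. In the side view it found neither the drawer front nor the gourd, and it placed the wheel about 40 mm from the scene camera's position. I went by the pictures and the scene camera instead.

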